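# Take the scanned bracket down from the turntable stud

## Robot

A 7-joint arm with a two-finger parallel gripper is mounted at the origin on the work surface. World frame = base frame: x ahead of the robot, y to its left, z up, the work surface at z = 0. Lengths are in mm, angles in rad, forces in N, time in s.
With the tool pointing down it reaches from about 425 to 825 mm from the base axis. Payload 3.6 kg.
Tool frame: the origin (TCP) lies on the centre line of the jaws, within the pads' length; the fingertips stand 22 mm ahead of it and the grasp point (between the pads) lies 3 mm ahead of it; z points along the fingers, y is the line along which they close (so a half turn about z gives the same grasp; the last joint's range is limited). The gripper opens to 93 mm and grips with 3 to 60 N. Pads are 15 mm wide; open, the fingers measure 128 mm over their backs; the gripper's body (75 mm by 188 mm) begins 65 mm behind the grasp point.
Start: joints at [-1.286, 0.615, -0.013, 1.423, 0.008, 1.103, -0.04], TCP at [198.75, 618.839, 240.64] pointing down, gripper open.
Joint ranges: [-3.12, 3.12], [-0.3, 2.06], [-1.34, 1.32], [0.26, 2.42], [-1.36, 4.5], [0.01, 1.98], [-2.84, 2.84]. Speed limits (rad/s): [2.79, 2.79, 3.14, 3.14, 3.14, 3.14, 3.14].

## Interface

Orientations are given as [roll, pitch, yaw] about the fixed x, y, z axes, in that order (R = Rz(yaw) Ry(pitch) Rx(roll)).
In Python, from workcell import telemetry, eyes, workorder gives the robot as it stands.
- The arm moves only by the tool jog_arm, never from a script. Its argument "commands" is a list of rows, each an object of numbers: "tx", "ty", "tz": the shift along the tool's x, y, z as a fraction of full scale; "wx", "wy", "wz": the turn, a rotation vector about the tool's x, y, z as a fraction of full scale; "jaw": the opening, from 0 (shut) to 1 (fully open). In form: [{"tx": .., "ty": .., "tz": .., "wx": .., "wy": .., "wz": .., "jaw": ..}, ...]. A call has 1 to 12 rows; each row is the pose to reach, as a shift and turn from the pose commanded when the call began, along the tool's axes at that moment, turning the shorter way round; what a row does not reach only later rows make up. Full scale, the value 1, is 75 cm for a shift and pi rad for a turn. A row lasts 1/8 s, in which the tool goes at most 62.5 mm and 10.7 degrees, less where a joint would pass 70% of its speed; a pose out of reach is approached as far as the arm can. A call with a number of a shift or a turn outside -1 to 1 is refused whole. A call with a gripper value outside its range is refused whole. The fingers move at their own pace and stop on an object; "squeeze" is the grip in N (left out, the last holds). Time passes only in rows, so rows that repeat a pose let the fingers close. It gives the time, the measured TCP pose, the force, the opening and the grip force at its end, in the units of the state.
- telemetry.state(): the state, without advancing time (a new reading comes with each control period).
- eyes.capture(name): name is "scene" or "top"; returns a dict with "frame" (420x560x3 uint8, red, green, blue), "vertical_fov" (degrees; the focal length in pixels is half the picture's height over the tangent of half this angle, whatever the lens; pixels are square), "cx", "cy" (the principal point, pixels), "dist_coeffs" ([k1, k2, p1, p2, k3] as OpenCV has them; the pictures are not rectified), "cam_to_world" (4x4, takes a point from camera to world coordinates). Camera axes: x right, y up, looking along -z (the intrinsics and any distortion apply to the point x, -y, -z); pixel columns grow to the right and rows downward; lengths in mm; the calibration is good to about 2 mm. A picture is of the moment at which its call begins. There is no depth.
- workorder.sign_off(): hands the job in; it is judged then, once.
The state is a dict: "clock": time; "qpos": joint angles; "qvel": joint speeds; "tau": joint torques, N m; "eef_pos": TCP position; "ee_rot": TCP orientation; "ft_force": force on the tool from outside, world axes, zero at the start; "ft_torque": the same for the moment, N m; "gripper_width": finger opening in mm; "grasp_force": force on a finger pad.
Only numpy, scipy, OpenCV 4.12 (cv2) and the standard library are available. Lean on these libraries where they do the work, as an engineer would, in place of code of your own. Each camera call takes 0.05 s, during which the arm holds its last target. There are 200 camera calls.

## Task

The bracket on the scanning turntable has been scanned and can come down, one piece at a time. Turn the wing nut until its wings line up with the cross-pin through the top of the stud, lift it off and put it in the metal tray; next take off the big washer and put it in the tray too; last, lift the bracket off the stud and set it down gently on its flange, upright, in the middle of the white dotted mat. Leave the things that lie around them (cat figurine, sticker roll, screwdriver, small washer) where they are.

Things in the scene. Friction and masses are not known exactly. Their poses are not given: they have to be found in the camera images.
- turntable: scanning turntable, fixed, does not turn: black disc 170 mm across, top 25 mm above the table. Origin: its centre, at table height; z up. At the centre a steel stud: shank 25 mm across up to 17 mm above the disc's top, then a neck 14 mm across up to 54 mm above it (79 mm above the table). On the stud, from below: bracket, washer, wing nut
- cross_pin (a point): centre of the stud's level cross-pin, on the stud's axis 74.5 mm above the table; x axis = along the pin. The pin is 4 mm thick, 25 mm long, and sticks out 5.5 mm on either side of the neck, above the wing nut
- nut_mid (a point): centre, half-way up, of the steel wing nut (190 g, loose on the washer): round hub 26 mm high, 41 mm across, with two flats 37 mm apart facing its +y and -y; two wings along its +x and -x, 80 mm over all, 6 mm thick, tops 4 mm above the hub. z up. The washer below is wider than the hub: fingertips on the flats must stay above the washer's top, 13 mm below this point
- nut_top (a point): centre of the hub's top, 13 mm above nut_mid. The 16 mm bore has two 9 mm wide keyways in line with the wings (nut's x axis), 29 mm over both. With the wings crosswise the pin, 1.5 mm above, holds the nut down. It turns freely either way; with its x axis (either end) within about 8 degrees of the pin it lifts straight off: raise it 40 mm to be clear of the stud
- washer_mid (a point): centre of the big steel washer, 120 g: a ring 52 mm across, bore 29 mm, 10 mm thick, lying round the stud on the bracket's flange; this point is half-way up, on its axis. Lift it straight up about 45 mm to clear the stud
- bracket: aluminium angle bracket, 270 g, on the disc. Origin: centre of its 29 mm bore, flange underside; z up. Flange 10 mm thick, x -30 to +74 mm, y -35 to +35. At its +x end an upright web, x 66 to 74, full width, to 60 mm above the underside; gussets at both its ends (|y| 30 to 35 mm, from x = 44, to 36 mm high). Centre of mass near x = 35. Raise it 60 mm to clear the stud
- bracket_web (a point): middle of the bracket's web, 40 mm above the underside and 20 mm below its top edge: a place to grip it, across its 8 mm thickness; x axis = across the web, away from the stud
- bracket_foot (a point): centre of the flange's underside, 22 mm from the bore's axis towards the web
- tray: shallow metal tray, fixed, 198 x 138 mm outside, 20 mm high, walls and floor 4 mm thick. Origin: centre of its underside at table height; x along its longer side. A small hex nut lies in its corner at +x, +y
- mat: white card mat with black dots, fixed, 180 x 160 mm, 4 mm thick. Origin: centre of its underside, at table height; x along its longer side. Put the bracket's flange in its middle; which way the bracket points does not matter
- sticker_roll: paper roll of stickers, 84 mm across, 22 mm high, at the back; not part of the job. Origin: centre of the underside
- figurine: white dotted cat figurine, 56 mm across, 110 mm high, at the back; not part of the job. Origin: centre of the underside
- screwdriver: black screwdriver lying near the robot on its left; not part of the job
- spare_washer: small steel washer, 38 mm across, 5 mm thick, lying near the robot on its right; not part of the job. Origin: centre of the underside
Things that resemble listed ones, but are neither listed nor needed, are in the scene too. What is shaped like the turntable but pink or red is not meant.

How it is judged (in metres and radians):
On the way, in this order (a step that is already met when the one before it is completed fails the run):
1. the wing nut lies in the tray while the washer and the bracket are still in place on the stud (x of nut_mid in the frame of tray between -0.095 and 0.095 m and y of nut_mid in the frame of tray between -0.065 and 0.065 m and z of nut_mid in the frame of tray below 0.045 m and z of washer_mid in the frame of turntable below 0.044 m and horizontal distance between washer_mid and turntable below 0.008 m and z of bracket in the frame of turntable below 0.029 m and horizontal distance between bracket and turntable below 0.006 m), for 0.2 s.
2. the washer lies in the tray with the wing nut while the bracket is still in place on the stud (x of nut_mid in the frame of tray between -0.095 and 0.095 m and y of nut_mid in the frame of tray between -0.065 and 0.065 m and z of each of nut_mid, washer_mid in the frame of tray below 0.045 m and x of washer_mid in the frame of tray between -0.095 and 0.095 m and y of washer_mid in the frame of tray between -0.065 and 0.065 m and z of bracket in the frame of turntable below 0.029 m and horizontal distance between bracket and turntable below 0.006 m), for 0.2 s.
At the end, for the whole second after the job is handed in: The wing nut and the big washer lie inside the tray, and the bracket stands upright on its flange (tilt under 0.08 rad, underside on the mat) with its flange's centre within 35 mm of the mat's centre, at rest (x of nut_mid in the frame of tray between -0.095 and 0.095 m and y of nut_mid in the frame of tray between -0.065 and 0.065 m and z of each of nut_mid, washer_mid in the frame of tray below 0.045 m and x of washer_mid in the frame of tray between -0.095 and 0.095 m and y of washer_mid in the frame of tray between -0.065 and 0.065 m and horizontal distance between bracket_foot and mat below 0.035 m and angle between bracket's own z axis and vertical below 0.08 rad and z of bracket_foot in the frame of mat below 0.008 m and linear speed of bracket below 0.02 m/s); the robot touches nothing.
It fails at once if a thing that is no part of the job (sticker roll, figurine, screwdriver, spare washer) moved by more than 25 mm (distance of any of sticker_roll, figurine, screwdriver, spare_washer from where it was at the start of the episode above 0.025 m).
It fails at once if the bracket let fall (moving faster than 0.6 m/s while the fingers do not touch it) (linear speed of bracket above 0.6 m/s and contact force between the fingers and bracket below 0.1 N).
It also fails if it takes over 72 s, if anything falls off the work surface, if the arm or the gripper's body presses on something with over 40 N, if the wrist force passes 120 N, or if a joint passes its speed limit or range.

## Working session

There is one attempt and no reset: what is moved stays moved. The work goes in short steps, Python scripts to look and compute and a tool call to move; the robot and the scene stay as the last step left them, time stands still between calls to the robot, and variables do not carry over. Pictures are saved under pics/ and viewed, at most 10 in all, crops included, and the job is handed in when it is done.

Besides the shell and the picture viewer there is one more tool, called after "Request:" as name(argument=value, ...), one argument or row to a line, values as JSON. jog_arm: Moves the arm, as the interface text tells. Shift numbers are shares of 75 cm and turn numbers shares of pi rad, none past 1 either way. Its arguments: {"type":"object","properties":{"commands":{"type":"array"},"squeeze":{"type":"number"}},"required":["commands"]}

```bash
mkdir -p pics; cat > h.py <<'E'
import numpy as np, cv2
from workcell import telemetry, eyes, workorder
def cap(n,f=None,crop=None,s=1):
    c=eyes.capture(n); im=c["frame"][:,:,::-1].copy()
    if f:
        o=im
        if crop: x0,y0,x1,y1=crop; o=im[y0:y1,x0:x1]
        if s!=1: o=cv2.resize(o,None,fx=s,fy=s,interpolation=cv2.INTER_CUBIC)
        cv2.imwrite("pics/"+f,o)
    return c,im
def K(c):
    h,w=c["frame"].shape[:2]; f=h/2/np.tan(np.radians(c["vertical_fov"])/2)
    return np.array([[f,0,c["cx"]],[0,f,c["cy"]],[0,0,1.]])
def unproj(c,px,z):
    p=cv2.undistortPoints(np.array(px,float).reshape(-1,1,2),K(c),np.array(c["dist_coeffs"],float)).reshape(-1,2)
    T=np.array(c["cam_to_world"]); d=np.c_[p[:,0],-p[:,1],-np.ones(len(p))]@T[:3,:3].T
    o=T[:3,3]; t=(np.asarray(z)-o[2])/d[:,2]
    return o+d*np.reshape(t,(-1,1))
def proj(c,P):
    T=np.array(c["cam_to_world"]); q=(np.array(P,float).reshape(-1,3)-T[:3,3])@T[:3,:3]
    q=q*[1,-1,-1]
    return cv2.projectPoints(q,np.zeros(3),np.zeros(3),K(c),np.array(c["dist_coeffs"],float))[0].reshape(-1,2)
E
python3 - <<'E'
from h import *
for n in("top","scene"):
    c,im=cap(n,n+"0.png",s=1.4)
    print(n,c["vertical_fov"],c["cx"],c["cy"],c["dist_coeffs"],np.round(c["cam_to_world"],3).tolist())
print(telemetry.state())
E
```

```text
top 47.856731398548945 269.36426194780194 211.53313883243084 [0.01061923 0.         0.         0.         0.        ] [[-0.024, 0.981, -0.195, 190.269], [-1.0, -0.025, -0.003, 28.576], [-0.008, 0.195, 0.981, 1441.509], [0.0, 0.0, 0.0, 1.0]]
scene 42.16071302996667 282.36745705047554 213.25852187540966 [-0.0076745  0.         0.         0.         0.       ] [[0.33, -0.691, 0.643, 1287.948], [0.944, 0.254, -0.211, -259.765], [-0.017, 0.677, 0.736, 999.787], [0.0, 0.0, 0.0, 1.0]]
{'clock': 0.1, 'qpos': array([-1.28650127,  0.61580918, -0.01261129,  1.42472206,  0.00810649,
        1.10340436, -0.04042178]), 'qvel': array([-7.37065801e-05, -2.13463838e-03,  1.06275436e-03, -3.77170296e-03,
       -1.37367840e-03, -2.64951568e-03,  4.50530652e-04]), 'tau': array([ 1.47068698e-03, -4.60044122e+01,  2.10253503e-01, -1.66245031e+01,
       -6.11752155e-02,  1.69248384e-02,  8.92941307e-05]), 'eef_pos': array([198.57179846, 618.23530262, 239.61112206]), 'ee_rot': array([-3.13930029e+00,  3.69054719e-05,  2.83083988e+00]), 'ft_force': array([-0.15975002, -0.33027783,  0.65740475]), 'ft_torque': array([-0.02955699, -0.01289381,  0.01766507]), 'grasp_force': 0.0, 'gripper_width': 93.13119707067553}
```

View pics/top0.png

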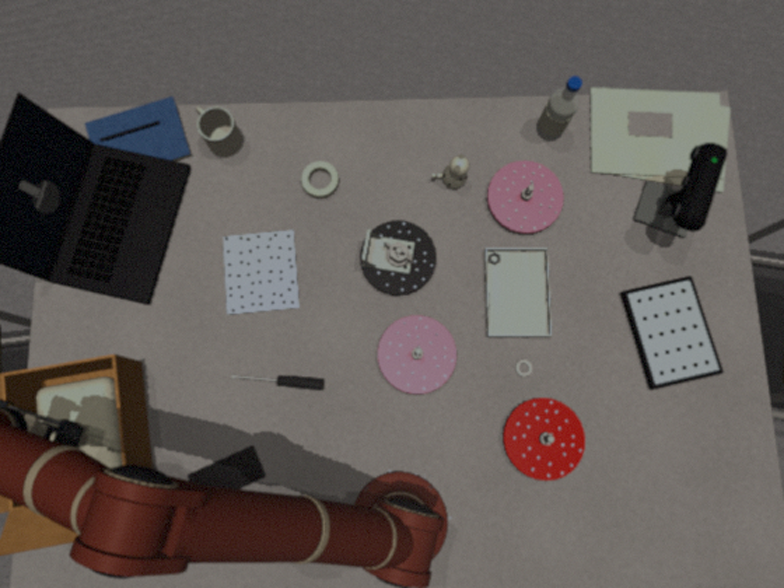

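View pics/scene0.png

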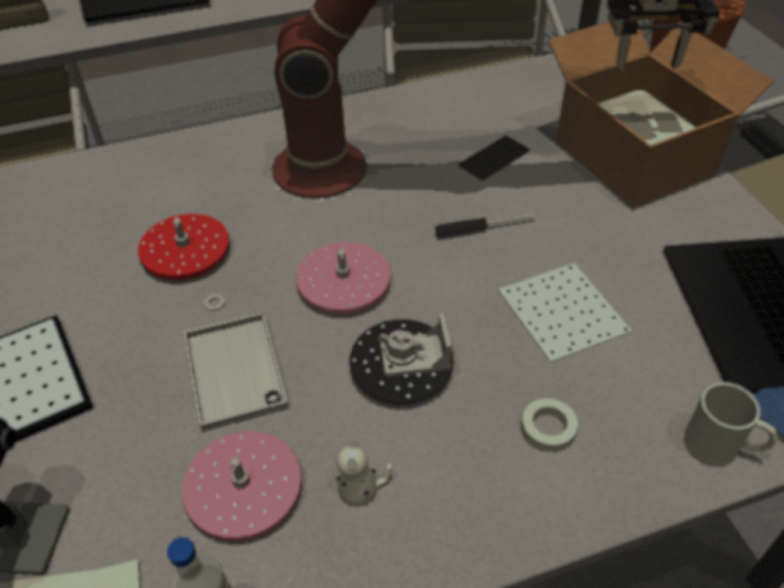

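The top view shows the black turntable at about (398,257), the tray at (517,293) and the white mat at (261,272), all at 1.4x scale. The bracket's web is on the turntable's left. The pink and red turntables are decoys. Next I'll take close crops.

```bash
python3 - <<'E'
from h import *
c,im=cap("top"); a=cv2.resize(im[150:220,250:320],None,fx=8,fy=8,interpolation=cv2.INTER_CUBIC)
cv2.imwrite("pics/t1.png",a)
c2,im2=cap("scene"); a=cv2.resize(im2[220:295,245:330],None,fx=8,fy=8,interpolation=cv2.INTER_CUBIC)
cv2.imwrite("pics/s1.png",a)
s=1/1.4
# tray corners & mat corners from top view
tc=np.array([[485,248],[549,248],[551,338],[487,338]])*s
mc=np.array([[223,237],[294,231],[299,306],[229,314]])*s
P=unproj(c,tc,20);print(P.round(1),P.mean(0)); P=unproj(c,mc,4);print(P.round(1),P.mean(0))
# disc: dark threshold near
g=cv2.cvtColor(im,cv2.COLOR_BGR2GRAY)
print(unproj(c,np.array([[398,257.5],[361,257],[436,257],[398,220],[398,294]])*s,25).round(1))
E
```

```text
[[ 575.5 -208.4   20. ]
 [ 571.8 -349.7   20. ]
 [ 371.4 -339.1   20. ]
 [ 374.8 -201.6   20. ]] [ 473.34535482 -274.67915913   20.        ]
[[620.7 377.4   4. ]
 [630.6 217.3   4. ]
 [458.1 206.1   4. ]
 [444.1 360.4   4. ]] [538.37763714 290.30663863   4.        ]
[[557.4 -14.9  25. ]
 [560.7  66.6  25. ]
 [556.4 -98.6  25. ]
 [643.6 -17.5  25. ]
 [475.4 -12.5  25. ]]
```

View pics/t1.png

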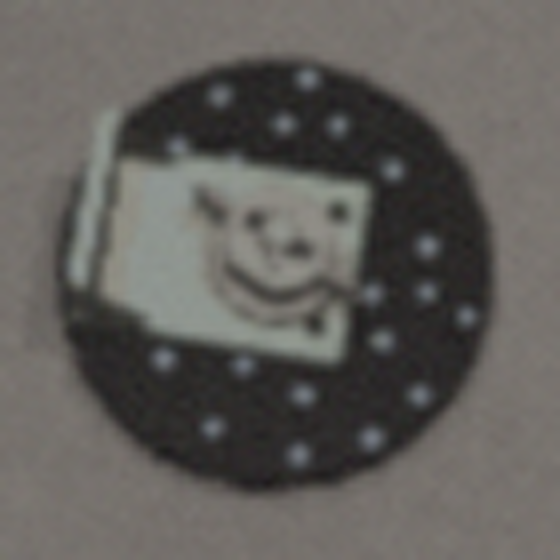

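View pics/s1.png

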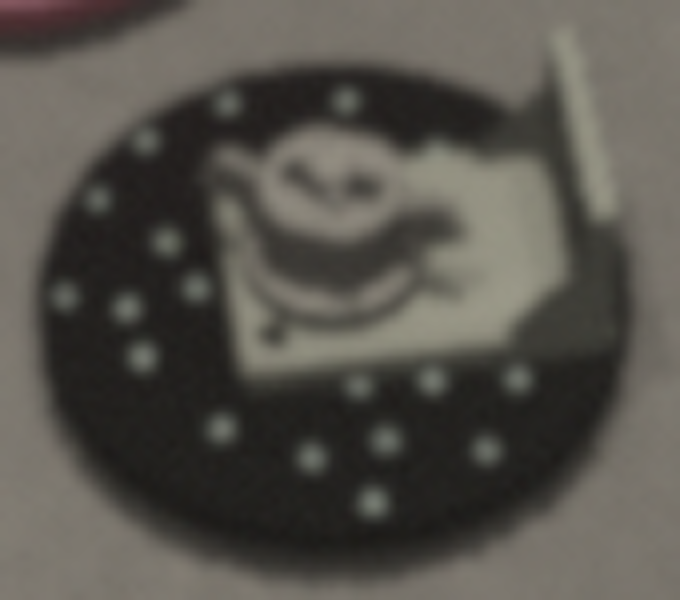

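Wings: in the top crop they run from about (205,200) to (345,290), in the scene crop from about (228,160) to (455,215). The dark keyways and the pin show on the hub. I'll measure both views and overlay a model.

```bash
cat > ov.py <<'E'
from h import *
def disc(c,im,c0):
    # fit disc edge: radial max gradient against model in pixel space
    from scipy.optimize import least_squares
    g=cv2.GaussianBlur(cv2.cvtColor(im,cv2.COLOR_BGR2GRAY),(0,0),.8).astype(np.float32)
    th=np.radians(np.arange(0,360,3)); rr=np.arange(76,96,.25); x0=np.array(c0[:2],float)
    for it in range(3):
        P=[]
        for t in th:
            L=np.array([[x0[0]+r*np.cos(t),x0[1]+r*np.sin(t),25] for r in rr])
            q=proj(c,L).astype(np.float32); v=cv2.remap(g,q[:,0],q[:,1],cv2.INTER_LINEAR).ravel()
            d=np.gradient(v); k=d.argmax()
            if d[k]>.8: P.append(L[k,:2])
        P=np.array(P)
        s=least_squares(lambda p:np.hypot(*(P-p[:2]).T)-p[2],[*x0,85],loss="soft_l1",f_scale=1.5); x0=s.x[:2]
    return s.x
E
python3 - <<'E'
from ov import *
ct,it=cap("top"); cs,is_=cap("scene")
print("disc",disc(ct,it,[557,-15]),disc(cs,is_,[557,-15]))
T=lambda p:np.array(p,float)/8+[250,150]-.5+.0625*8/8; S=lambda p:np.array(p,float)/8+[245,220]-.5
def ang(A): d=A[1]-A[0]; return np.degrees(np.arctan2(d[1],d[0]))
for n,c,f,w,k,b in(("top",ct,T,[[205,195],[345,292]],[[257,220],[297,248]],[[108,112],[80,280]]),("scene",cs,S,[[228,158],[455,212]],[[298,176],[367,185]],[[560,30],[605,215]])):
    for nm,pp,z in(("wing",w,75),("dark",k,71),("webtop",b,85)):
        A=unproj(c,f(pp),z);print(n,nm,A.round(1).tolist(),"mid",A.mean(0).round(1),"ang",ang(A).round(1),np.linalg.norm(A[1]-A[0]).round(1))
E
```

```text
disc [558.24927718 -13.57992065  85.40490682] [568.65934169 -17.05321426  88.63188061]
top wing [[576.0, 12.9, 75.0], [537.3, -38.2, 75.0]] mid [556.6 -12.6  75. ] ang -127.2 64.1
top dark [[566.9, -6.4, 71.0], [555.7, -21.0, 71.0]] mid [561.3 -13.7  71. ] ang -127.5 18.4
top webtop [[606.1, 48.3, 85.0], [541.8, 60.0, 85.0]] mid [574.   54.2  85. ] ang 169.7 65.4
scene wing [[545.6, -39.3, 75.0], [585.2, 12.8, 75.0]] mid [565.4 -13.2  75. ] ang 52.8 65.4
scene dark [[555.2, -22.2, 71.0], [564.8, -5.4, 71.0]] mid [560.  -13.8  71. ] ang 60.3 19.4
scene webtop [[541.4, 60.6, 85.0], [607.6, 47.5, 85.0]] mid [574.5  54.1  85. ] ang -11.2 67.5
```

```bash
python3 - <<'E'
from h import *
out=[]
for n in("top","scene"):
    fr=[eyes.capture(n) for _ in range(8)]; c=fr[0]
    im=np.mean([f["frame"][:,:,::-1].astype(np.float32) for f in fr],0)
    np.save(n+"_avg.npy",im)
    u=proj(c,[[559,-13.5,73]])[0]; print(n,u)
    s=10 if n=="top" else 10; h=20
    x0,y0=np.round(u).astype(int)-h
    M=np.float32([[s,0,-x0*s+s/2],[0,s,-y0*s+s/2]])
    a=cv2.warpAffine(im,M,(2*h*s,2*h*s),flags=cv2.INTER_CUBIC)
    a=cv2.normalize(a,None,0,255,cv2.NORM_MINMAX).clip(0,255).astype(np.uint8)
    out.append(a)
    # ring marks: angle ticks every 30deg at radius 24 world, z=75
    b=a
    for d in range(0,360,30):
        q=proj(c,[[559+24*np.cos(np.radians(d)),-13.5+24*np.sin(np.radians(d)),75]])[0]
        q=((q-[x0,y0])*s+s/2).astype(int); cv2.putText(b,str(d),(int(q[0])-12,int(q[1])+5),0,.4,(0,0,255),1)
cv2.imwrite("pics/hub.png",np.hstack(out))
E
```

```text
top [284.16288159 179.38837462]
scene [286.02444082 241.11128365]
```

View pics/hub.png

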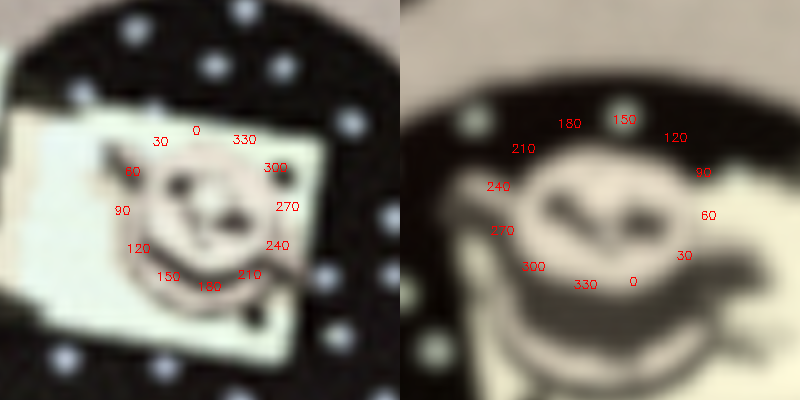

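```bash
cat > fit.py <<'E'
from h import *
from scipy.optimize import minimize
from scipy.ndimage import gaussian_filter
NU=5
def rays(c,cen,H=11):
    u=np.round(proj(c,[[*cen,73]])[0]).astype(int); x0,y0=u-H; n=2*H+1
    g=(np.arange(n*NU)+.5)/NU-.5
    X,Y=np.meshgrid(x0+g,y0+g); px=np.c_[X.ravel(),Y.ravel()]
    P=unproj(c,px,100.); o=np.array(c["cam_to_world"])[:3,3]; d=P-o; d/=-d[:,2:3]
    return P,d,(x0,y0,n)
def classes(P,d,cx,cy,a,p,L):
    at=lambda z:(P+d*(100-z))[:,:2]-[cx,cy]
    cl=np.full(len(P),-1)
    q=at(71); r=np.hypot(*q.T); 
    x=q[:,0]*np.cos(a)+q[:,1]*np.sin(a); y=-q[:,0]*np.sin(a)+q[:,1]*np.cos(a)
    hole=(r<8)|((abs(x)<14.5)&(abs(y)<4.5))
    cl[r<20.5]=0; cl[hole]=1
    # shadow of pin/neck on hub plane, light offset L (mm per mm height)
    def cover(q):
        xx=q[:,0]*np.cos(p)+q[:,1]*np.sin(p); yy=-q[:,0]*np.sin(p)+q[:,1]*np.cos(p)
        return (abs(xx)<12.5)&(abs(yy)<2)
    sh=cover(q-np.array(L)*3.5)
    for z in np.linspace(71,79,6): sh|=np.hypot(*(q-np.array(L)*(z-71)).T)<7
    cl[(cl==0)&sh]=1
    for z in np.linspace(65,79,15):
        cl[np.hypot(*at(z).T)<7]=2 
    for z in np.linspace(72.5,76.5,9):
        w=np.sqrt(max(4-(z-74.5)**2,0)); qq=at(z)
        xx=qq[:,0]*np.cos(p)+qq[:,1]*np.sin(p); yy=-qq[:,0]*np.sin(p)+qq[:,1]*np.cos(p)
        m=(abs(xx)<12.5)&(abs(yy)<=w+1e-6)&(np.hypot(*qq.T)>=7)
        cl[m]=3 if z>=75 else 2
    cl[np.hypot(*at(79).T)<7]=4
    return cl
def setup():
    V=[]
    for n in("top","scene"):
        c=eyes.capture(n); im=np.load(n+"_avg.npy").mean(2)
        P,d,(x0,y0,k)=rays(c,(559,-13.5)); V.append((P,d,k,im[y0:y0+k,x0:x0+k]))
    return V
def cost(V,th,full=False):
    (a,p),C,L=th[:2],th[2:6],th[6:8]; e=0;R=[]
    for i,(P,d,k,I) in enumerate(V):
        cx,cy=C[2*i:2*i+2]
        cl=classes(P,d,cx,cy,a,p,L)
        A=[gaussian_filter((cl==j).reshape(k*NU,k*NU).astype(float),.6*NU).reshape(k,NU,k,NU).mean((1,3)) for j in range(5)]
        bg=1-sum(A); m=(bg<.03)
        M=np.stack([x[m] for x in A],1); b,*_=np.linalg.lstsq(np.r_[M,.3*np.eye(5)],np.r_[I[m],.3*np.array([170,60,80,160,190])],rcond=None)
        r=M@b-I[m]; e+=np.mean(r**2); R.append((b.round(0),np.sqrt(np.mean(r**2)).round(1)))
    return (e,R) if full else e
E
python3 - <<'E'
from fit import *
V=setup(); res=[]
for p in range(0,180,15):
    best=None
    for a in (50,58):
        s=minimize(lambda t:cost(V,t*np.array([.1,.1,1,1,1,1,.5,.5])),np.array([np.radians(a)*10,np.radians(p)*10,559,-13.5,559,-13.5,0,0]),method="Nelder-Mead",options=dict(maxfev=160,initial_simplex=None))
        if best is None or s.fun<best.fun: best=s
    t=best.x*np.array([.1,.1,1,1,1,1,.5,.5]); res.append((best.fun,p,np.degrees(t[:2]).round(1),t[2:].round(1)))
for r in sorted(res,key=lambda r:r[0])[:7]: print(r)
E
```

```text
(np.float64(45.12771393380726), 165, array([ 55.1, 166.1]), array([560.9, -14.1, 560.1, -13.8,   0. ,   0. ]))
(np.float64(46.70735145997148), 150, array([ 52.4, 167.9]), array([561. , -14.2, 560.1, -14. ,  -0. ,  -0. ]))
(np.float64(52.8549259880874), 0, array([55.,  0.]), array([560.9, -14.1, 560.1, -13.8,   0. ,   0. ]))
(np.float64(54.24840421280305), 75, array([52.9, 55.8]), array([560.6, -14.3, 559.7, -14.3,   0. ,   0. ]))
(np.float64(56.39573276300598), 60, array([53., 59.]), array([560.5, -14.3, 559.8, -14.2,   0. ,   0. ]))
(np.float64(58.324873328851666), 45, array([56.8, 46.7]), array([560.8, -14.4, 560.2, -14. ,   0. ,  -0. ]))
(np.float64(66.62650110508542), 15, array([54.8, 13.2]), array([560.9, -14.3, 559.7, -14.3,  -0. ,   0. ]))
```

```bash
python3 - <<'E'
from fit import *
from concurrent.futures import ProcessPoolExecutor
V=setup(); sc=np.array([.1,.1,1,1,1,1,.3,.3])
def run(j):
    p,L=j
    x0=np.r_[np.radians(54)*10,np.radians(p)*10,560.5,-14.1,560,-14,np.array(L)/.3]
    sim=np.vstack([x0,x0+np.eye(8)*1.0])
    s=minimize(lambda t:cost(V,t*sc),x0,method="Nelder-Mead",options=dict(maxfev=260,initial_simplex=sim)); t=s.x*sc
    return s.fun,p,np.degrees(t[:2]).round(1),t[2:].round(1),[b for b in cost(V,t,True)[1]]
J=[(p,L) for p in range(0,180,20) for L in((0,0),(.5,.5),(-.5,.5),(.5,-.5),(-.5,-.5))]
with ProcessPoolExecutor() as ex: R=sorted(ex.map(run,J),key=lambda r:r[0])
for r in R[:9]: print(r[0].round(1),r[1:4])
print(R[0][4])
E
```

```text
36.8 (0, array([ 54.4, -15.3]), array([ 5.61e+02, -1.45e+01,  5.60e+02, -1.39e+01, -2.00e-01,  1.00e-01]))
37.3 (20, array([ 53.8, -14.9]), array([ 5.609e+02, -1.440e+01,  5.600e+02, -1.390e+01, -2.000e-01,
        1.000e-01]))
37.4 (160, array([ 54.4, 163.9]), array([ 5.61e+02, -1.45e+01,  5.60e+02, -1.40e+01, -2.00e-01,  1.00e-01]))
37.7 (160, array([ 54.5, 162.6]), array([ 5.61e+02, -1.45e+01,  5.60e+02, -1.39e+01, -2.00e-01,  1.00e-01]))
38.3 (160, array([ 54.3, 167. ]), array([ 5.61e+02, -1.45e+01,  5.60e+02, -1.39e+01, -0.00e+00,  2.00e-01]))
38.4 (0, array([ 54.4, -11. ]), array([ 5.609e+02, -1.440e+01,  5.600e+02, -1.390e+01, -1.000e-01,
        2.000e-01]))
38.4 (120, array([ 54.5, 164.1]), array([ 5.608e+02, -1.480e+01,  5.602e+02, -1.380e+01, -2.000e-01,
        2.000e-01]))
38.8 (160, array([ 54.2, 165.7]), array([ 5.611e+02, -1.460e+01,  5.597e+02, -1.420e+01, -3.000e-01,
        1.000e-01]))
39.1 (140, array([ 54.8, 165.9]), array([ 5.608e+02, -1.440e+01,  5.601e+02, -1.390e+01, -1.000e-01,
        1.000e-01]))
[(array([140.,  70.,  66., 131., 135.]), np.float64(4.1)), (array([130.,  74.,  89., 123., 131.]), np.float64(4.5))]
```

```bash
cat >> h.py <<'E'
from scipy.spatial.transform import Rotation as Ro
def go(*targets):
    """targets (x,y,z,yawdeg) -> rows as shares, from measured pose"""
    s=telemetry.state(); p=np.array(s["eef_pos"]); R=Ro.from_euler("xyz",s["ee_rot"])
    print("t",s["clock"],"pos",p.round(1),"rpy",np.degrees(s["ee_rot"]).round(1),"F",np.round(s["ft_force"],1),"w",round(s["gripper_width"],1),"g",round(s["grasp_force"],1))
    for x,y,z,yaw in targets:
        d=R.inv().apply(np.array([x,y,z])-p)/750; w=(R.inv()*Ro.from_euler("xyz",[np.pi,0,np.radians(yaw)])).as_rotvec()/np.pi
        print(dict(zip(("tx","ty","tz","wx","wy","wz"),[*d.round(4),*w.round(4)])))
E
python3 -c "
from h import *
go((560.5,-14.2,160,54.4))"
```

```text
t 1.3 pos [198.7 618.8 240.6] rpy [-180.    -0.   162.2] F [ 0.1  0.  -0.4] w 92.9 g 0.0
{'tx': np.float64(-0.7173), 'ty': np.float64(-0.6561), 'tz': np.float64(0.1075), 'wx': np.float64(-0.0), 'wy': np.float64(0.0), 'wz': np.float64(0.5989)}
```

Request:
jog_arm(
  commands=[
    {"tx":-0.7173,"ty":-0.6561,"tz":0.1075,"wz":0.5989,"jaw":0.75},
    {"tx":-0.7173,"ty":-0.6561,"tz":0.1075,"wz":0.5989,"jaw":0.75},
    {"tx":-0.7173,"ty":-0.6561,"tz":0.1075,"wz":0.5989,"jaw":0.75},
    {"tx":-0.7173,"ty":-0.6561,"tz":0.1075,"wz":0.5989,"jaw":0.75},
    {"tx":-0.7173,"ty":-0.6561,"tz":0.1075,"wz":0.5989,"jaw":0.75},
    {"tx":-0.7173,"ty":-0.6561,"tz":0.1075,"wz":0.5989,"jaw":0.75},
    {"tx":-0.7173,"ty":-0.6561,"tz":0.1075,"wz":0.5989,"jaw":0.75},
    {"tx":-0.7173,"ty":-0.6561,"tz":0.1075,"wz":0.5989,"jaw":0.75},
    {"tx":-0.7173,"ty":-0.6561,"tz":0.1075,"wz":0.5989,"jaw":0.75},
    {"tx":-0.7173,"ty":-0.6561,"tz":0.1075,"wz":0.5989,"jaw":0.75},
    {"tx":-0.7173,"ty":-0.6561,"tz":0.1075,"wz":0.5989,"jaw":0.75},
    {"tx":-0.7173,"ty":-0.6561,"tz":0.1075,"wz":0.5989,"jaw":0.75},
  ],
)

```text
schema error: expected keys tx, ty, tz, wx, wy, wz, jaw
```

```bash
python3 -c "
from h import *
go((560.5,-14.2,71,54.4))"
```

```text
t 1.3 pos [198.7 618.8 240.6] rpy [-180.    -0.   162.2] F [ 0.1  0.  -0.4] w 92.9 g 0.0
{'tx': np.float64(-0.7173), 'ty': np.float64(-0.6561), 'tz': np.float64(0.2262), 'wx': np.float64(-0.0), 'wy': np.float64(0.0), 'wz': np.float64(0.5989)}
```

Request:
jog_arm(
  commands=[
    {"tx":-0.7173,"ty":-0.6561,"tz":0.1075,"wx":0,"wy":0,"wz":0.5989,"jaw":0.75},
    {"tx":-0.7173,"ty":-0.6561,"tz":0.1075,"wx":0,"wy":0,"wz":0.5989,"jaw":0.75},
    {"tx":-0.7173,"ty":-0.6561,"tz":0.1075,"wx":0,"wy":0,"wz":0.5989,"jaw":0.75},
    {"tx":-0.7173,"ty":-0.6561,"tz":0.1075,"wx":0,"wy":0,"wz":0.5989,"jaw":0.75},
    {"tx":-0.7173,"ty":-0.6561,"tz":0.1075,"wx":0,"wy":0,"wz":0.5989,"jaw":0.75},
    {"tx":-0.7173,"ty":-0.6561,"tz":0.1075,"wx":0,"wy":0,"wz":0.5989,"jaw":0.75},
    {"tx":-0.7173,"ty":-0.6561,"tz":0.1075,"wx":0,"wy":0,"wz":0.5989,"jaw":0.75},
    {"tx":-0.7173,"ty":-0.6561,"tz":0.1075,"wx":0,"wy":0,"wz":0.5989,"jaw":0.75},
    {"tx":-0.7173,"ty":-0.6561,"tz":0.1075,"wx":0,"wy":0,"wz":0.5989,"jaw":0.75},
    {"tx":-0.7173,"ty":-0.6561,"tz":0.1075,"wx":0,"wy":0,"wz":0.5989,"jaw":0.75},
    {"tx":-0.7173,"ty":-0.6561,"tz":0.1075,"wx":0,"wy":0,"wz":0.5989,"jaw":0.75},
    {"tx":-0.7173,"ty":-0.6561,"tz":0.1075,"wx":0,"wy":0,"wz":0.5989,"jaw":0.75},
  ],
)

```text
clock: 2.8
eef_pos: [561.7, -17.0, 160.0]
ee_rot: [3.14, 0.0, 0.947]
ft_force: [-0.1, 0.8, 0.4]
gripper_width: 69.6
grasp_force: 0.0
```

```bash
python3 -c "
from h import *
go((560.5,-14.2,71,54.4))"
```

```text
t 2.8 pos [561.7 -17.  160. ] rpy [179.9   0.   54.3] F [-0.1  0.8  0.4] w 69.6 g 0.0
{'tx': np.float64(0.0021), 'ty': np.float64(-0.0037), 'tz': np.float64(0.1187), 'wx': np.float64(0.0004), 'wy': np.float64(0.0001), 'wz': np.float64(-0.0007)}
```

Request:
jog_arm(
  commands=[
    {"tx":0,"ty":0,"tz":0,"wx":0,"wy":0,"wz":0,"jaw":0.75},
    {"tx":0,"ty":0,"tz":0,"wx":0,"wy":0,"wz":0,"jaw":0.75},
  ],
)

```text
clock: 3.05
eef_pos: [560.2, -13.2, 159.8]
ee_rot: [-3.14, -0.001, 0.95]
ft_force: [-0.2, 0.9, 0.1]
gripper_width: 70.0
grasp_force: 0.0
```

Request:
jog_arm(
  commands=[
    {"tx":0,"ty":0,"tz":0.06,"wx":0,"wy":0,"wz":0,"jaw":0.75},
    {"tx":0,"ty":0,"tz":0.1,"wx":0,"wy":0,"wz":0,"jaw":0.75},
    {"tx":0,"ty":0,"tz":0.1187,"wx":0,"wy":0,"wz":0,"jaw":0.75},
    {"tx":0,"ty":0,"tz":0.1187,"wx":0,"wy":0,"wz":0,"jaw":0.75},
  ],
  squeeze=12,
)

```text
clock: 3.55
eef_pos: [560.0, -12.9, 70.7]
ee_rot: [-3.14, 0.0, 0.951]
ft_force: [0.2, -0.2, 0.4]
gripper_width: 69.5
grasp_force: 0.0
```

Request:
jog_arm(
  commands=[
    {"tx":0,"ty":0,"tz":0,"wx":0,"wy":0,"wz":0,"jaw":0.2},
    {"tx":0,"ty":0,"tz":0,"wx":0,"wy":0,"wz":0,"jaw":0.2},
    {"tx":0,"ty":0,"tz":0,"wx":0,"wy":0,"wz":0,"jaw":0.2},
    {"tx":0,"ty":0,"tz":0,"wx":0,"wy":0,"wz":0,"jaw":0.2},
    {"tx":0,"ty":0,"tz":0,"wx":0,"wy":0,"wz":0,"jaw":0.2},
  ],
)

```text
clock: 4.18
eef_pos: [560.5, -14.1, 71.4]
ee_rot: [-3.141, -0.0, 0.949]
ft_force: [-1.0, 0.4, 2.8]
gripper_width: 36.9
grasp_force: 12.0
```

Request:
jog_arm(
  commands=[
    {"tx":0,"ty":0,"tz":0,"wx":0,"wy":0,"wz":0.055,"jaw":0.2},
    {"tx":0,"ty":0,"tz":0,"wx":0,"wy":0,"wz":0.11,"jaw":0.2},
    {"tx":0,"ty":0,"tz":0,"wx":0,"wy":0,"wz":0.165,"jaw":0.2},
    {"tx":0,"ty":0,"tz":0,"wx":0,"wy":0,"wz":0.22,"jaw":0.2},
    {"tx":0,"ty":0,"tz":0,"wx":0,"wy":0,"wz":0.275,"jaw":0.2},
    {"tx":0,"ty":0,"tz":0,"wx":0,"wy":0,"wz":0.33,"jaw":0.2},
    {"tx":0,"ty":0,"tz":0,"wx":0,"wy":0,"wz":0.3856,"jaw":0.2},
    {"tx":0,"ty":0,"tz":0,"wx":0,"wy":0,"wz":0.3856,"jaw":0.2},
    {"tx":0,"ty":0,"tz":0,"wx":0,"wy":0,"wz":0.3856,"jaw":0.2},
  ],
)

```text
clock: 5.3
eef_pos: [561.1, -14.3, 71.4]
ee_rot: [-3.141, -0.001, -0.261]
ft_force: [0.6, 0.1, 4.5]
gripper_width: 36.6
grasp_force: 12.0
```

Request:
jog_arm(
  commands=[
    {"tx":0,"ty":0,"tz":-0.003,"wx":0,"wy":0,"wz":0,"jaw":0.2},
    {"tx":0,"ty":0,"tz":-0.006,"wx":0,"wy":0,"wz":0,"jaw":0.2},
    {"tx":0,"ty":0,"tz":-0.006,"wx":0,"wy":0,"wz":0,"jaw":0.2},
  ],
)

```text
clock: 5.68
eef_pos: [560.2, -14.1, 75.3]
ee_rot: [3.142, 0.001, -0.262]
ft_force: [-0.1, 0.6, -1.0]
gripper_width: 37.0
grasp_force: 12.0
```

Request:
jog_arm(
  commands=[
    {"tx":0,"ty":0,"tz":-0.02,"wx":0,"wy":0,"wz":0,"jaw":0.2},
    {"tx":0,"ty":0,"tz":-0.04,"wx":0,"wy":0,"wz":0,"jaw":0.2},
    {"tx":0,"ty":0,"tz":-0.06,"wx":0,"wy":0,"wz":0,"jaw":0.2},
    {"tx":0,"ty":0,"tz":-0.09,"wx":0,"wy":0,"wz":0,"jaw":0.2},
    {"tx":0,"ty":0,"tz":-0.11,"wx":0,"wy":0,"wz":0,"jaw":0.2},
    {"tx":0,"ty":0,"tz":-0.11,"wx":0,"wy":0,"wz":0,"jaw":0.2},
    {"tx":0,"ty":0,"tz":-0.11,"wx":0,"wy":0,"wz":0,"jaw":0.2},
  ],
)

```text
clock: 6.55
eef_pos: [560.0, -13.8, 157.5]
ee_rot: [-3.141, 0.001, -0.262]
ft_force: [-0.4, 0.8, -3.6]
gripper_width: 36.8
grasp_force: 12.0
```

```bash
python3 -c "
from h import *
go((440,-275,110,90),(440,-275,32,90))"
```

```text
t 6.55 pos [560.  -13.8 157.5] rpy [-1.8e+02  1.0e-01 -1.5e+01] F [-0.4  0.8 -3.6] w 36.8 g 12.0
{'tx': np.float64(-0.0643), 'ty': np.float64(0.3778), 'tz': np.float64(0.0634), 'wx': np.float64(-0.0004), 'wy': np.float64(0.0003), 'wz': np.float64(-0.5834)}
{'tx': np.float64(-0.0641), 'ty': np.float64(0.3778), 'tz': np.float64(0.1674), 'wx': np.float64(-0.0004), 'wy': np.float64(0.0003), 'wz': np.float64(-0.5834)}
```

Request:
jog_arm(
  commands=[
    {"tx":-0.015,"ty":0.095,"tz":0,"wx":0,"wy":0,"wz":-0.055,"jaw":0.2},
    {"tx":-0.03,"ty":0.15,"tz":0,"wx":0,"wy":0,"wz":-0.11,"jaw":0.2},
    {"tx":-0.04,"ty":0.21,"tz":0.02,"wx":0,"wy":0,"wz":-0.168,"jaw":0.2},
    {"tx":-0.05,"ty":0.27,"tz":0.04,"wx":0,"wy":0,"wz":-0.226,"jaw":0.2},
    {"tx":-0.06,"ty":0.33,"tz":0.0634,"wx":0,"wy":0,"wz":-0.284,"jaw":0.2},
    {"tx":-0.0643,"ty":0.3778,"tz":0.0634,"wx":0,"wy":0,"wz":-0.342,"jaw":0.2},
    {"tx":-0.0643,"ty":0.3778,"tz":0.0634,"wx":0,"wy":0,"wz":-0.4,"jaw":0.2},
    {"tx":-0.0643,"ty":0.3778,"tz":0.0634,"wx":0,"wy":0,"wz":-0.458,"jaw":0.2},
    {"tx":-0.0643,"ty":0.3778,"tz":0.0634,"wx":0,"wy":0,"wz":-0.516,"jaw":0.2},
    {"tx":-0.0643,"ty":0.3778,"tz":0.0634,"wx":0,"wy":0,"wz":-0.574,"jaw":0.2},
    {"tx":-0.0643,"ty":0.3778,"tz":0.0634,"wx":0,"wy":0,"wz":-0.5834,"jaw":0.2},
    {"tx":-0.0643,"ty":0.3778,"tz":0.0634,"wx":0,"wy":0,"wz":-0.5834,"jaw":0.2},
  ],
)

```text
clock: 8.05
eef_pos: [440.2, -275.4, 110.0]
ee_rot: [-3.141, -0.0, 1.568]
ft_force: [1.1, -0.1, -1.4]
gripper_width: 36.9
grasp_force: 12.0
```

```bash
python3 -c "
from h import *
cap('top','hov.png',(150,120,430,330),2.8)
go((440,-275,32,90))"
```

```text
t 8.1 pos [ 440.3 -275.3  110.1] rpy [-180.    -0.    89.9] F [-0.2 -0.4 -1.5] w 36.8 g 12.0
{'tx': np.float64(0.0004), 'ty': np.float64(-0.0003), 'tz': np.float64(0.1042), 'wx': np.float64(-0.0002), 'wy': np.float64(-0.0001), 'wz': np.float64(-0.0007)}
```

View pics/hov.png

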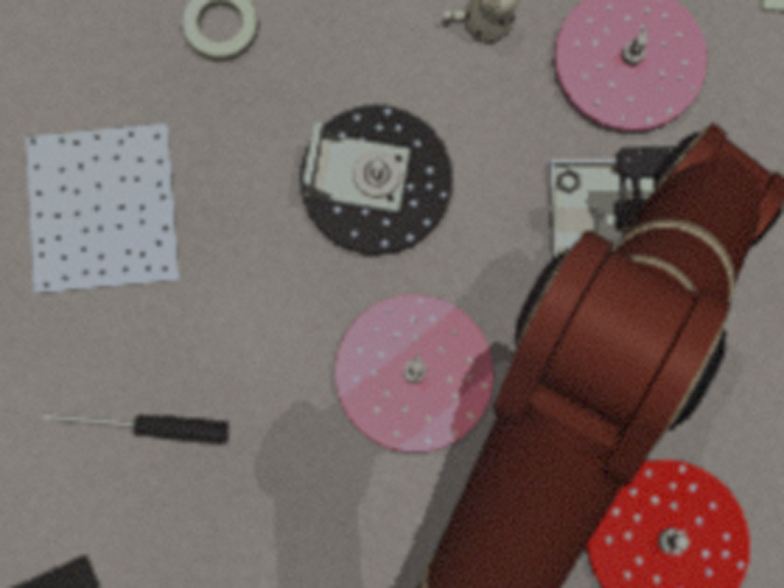

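The hover view shows the nut off the stud, with the washer and bracket still on it at about (377,173). The arm is over the tray, so I'll lower.

Request:
jog_arm(
  commands=[
    {"tx":0,"ty":0,"tz":0.05,"wx":0,"wy":0,"wz":0,"jaw":0.2},
    {"tx":0,"ty":0,"tz":0.09,"wx":0,"wy":0,"wz":0,"jaw":0.2},
    {"tx":0,"ty":0,"tz":0.104,"wx":0,"wy":0,"wz":0,"jaw":0.2},
    {"tx":0,"ty":0,"tz":0.104,"wx":0,"wy":0,"wz":0,"jaw":0.2},
    {"tx":0,"ty":0,"tz":0.1055,"wx":0,"wy":0,"wz":0,"jaw":0.2},
    {"tx":0,"ty":0,"tz":0.1055,"wx":0,"wy":0,"wz":0,"jaw":0.55},
    {"tx":0,"ty":0,"tz":0.1055,"wx":0,"wy":0,"wz":0,"jaw":0.55},
    {"tx":0,"ty":0,"tz":0.1055,"wx":0,"wy":0,"wz":0,"jaw":0.55},
    {"tx":0,"ty":0,"tz":0.05,"wx":0,"wy":0,"wz":0,"jaw":0.55},
    {"tx":0,"ty":0,"tz":-0.06,"wx":0,"wy":0,"wz":0,"jaw":0.55},
    {"tx":0,"ty":0,"tz":-0.06,"wx":0,"wy":0,"wz":0,"jaw":0.55},
  ],
)

```text
clock: 9.48
eef_pos: [442.0, -276.5, 159.2]
ee_rot: [3.136, 0.003, 1.57]
ft_force: [0.4, -0.4, -1.0]
gripper_width: 51.5
grasp_force: 0.0
```

```bash
python3 - <<'E'
from h import *
go((560.5,-14.2,130,79+90))
E
```

```text
t 9.475 pos [ 442.  -276.5  159.2] rpy [179.7   0.2  90. ] F [ 0.4 -0.4 -1. ] w 51.5 g 0.0
{'tx': np.float64(0.35), 'ty': np.float64(0.1577), 'tz': np.float64(0.0386), 'wx': np.float64(0.0008), 'wy': np.float64(0.0022), 'wz': np.float64(-0.439)}
```

```bash
python3 - <<'E'
from h import *
go((560.5,-14.2,110,79))
E
```

```text
t 9.475 pos [ 442.  -276.5  159.2] rpy [179.7   0.2  90. ] F [ 0.4 -0.4 -1. ] w 51.5 g 0.0
{'tx': np.float64(0.3501), 'ty': np.float64(0.1576), 'tz': np.float64(0.0652), 'wx': np.float64(0.0019), 'wy': np.float64(0.0009), 'wz': np.float64(0.061)}
```

Request:
jog_arm(
  commands=[
    {"tx":0.348,"ty":0.1607,"tz":0,"wx":0,"wy":0,"wz":0.061,"jaw":0.71},
    {"tx":0.348,"ty":0.1607,"tz":0,"wx":0,"wy":0,"wz":0.061,"jaw":0.71},
    {"tx":0.348,"ty":0.1607,"tz":0,"wx":0,"wy":0,"wz":0.061,"jaw":0.71},
    {"tx":0.348,"ty":0.1607,"tz":0,"wx":0,"wy":0,"wz":0.061,"jaw":0.71},
    {"tx":0.348,"ty":0.1607,"tz":0,"wx":0,"wy":0,"wz":0.061,"jaw":0.71},
    {"tx":0.348,"ty":0.1607,"tz":0.06,"wx":0,"wy":0,"wz":0.061,"jaw":0.71},
    {"tx":0.348,"ty":0.1607,"tz":0.06,"wx":0,"wy":0,"wz":0.061,"jaw":0.71},
    {"tx":0.348,"ty":0.1607,"tz":0.06,"wx":0,"wy":0,"wz":0.061,"jaw":0.71},
    {"tx":0.348,"ty":0.1607,"tz":0.06,"wx":0,"wy":0,"wz":0.061,"jaw":0.71},
  ],
)

```text
clock: 10.6
eef_pos: [561.9, -15.4, 112.1]
ee_rot: [3.139, -0.0, 1.377]
ft_force: [0.5, -0.7, -0.7]
gripper_width: 65.8
grasp_force: 0.0
```

```bash
python3 - <<'E'
from h import *
go((560.5,-14.2,59.5,79))
E
```

```text
t 10.6 pos [561.9 -15.4 112.1] rpy [179.8  -0.   78.9] F [ 0.5 -0.7 -0.7] w 65.8 g 0.0
{'tx': np.float64(0.0012), 'ty': np.float64(-0.0024), 'tz': np.float64(0.0701), 'wx': np.float64(0.0009), 'wy': np.float64(-0.0001), 'wz': np.float64(-0.0004)}
```

Request:
jog_arm(
  commands=[
    {"tx":0,"ty":0,"tz":0.04,"wx":0,"wy":0,"wz":0,"jaw":0.71},
    {"tx":0.001,"ty":-0.001,"tz":0.06,"wx":0,"wy":0,"wz":0,"jaw":0.71},
    {"tx":0.001,"ty":-0.001,"tz":0.067,"wx":0,"wy":0,"wz":0,"jaw":0.71},
    {"tx":0.001,"ty":-0.001,"tz":0.067,"wx":0,"wy":0,"wz":0,"jaw":0.71},
    {"tx":0.001,"ty":-0.001,"tz":0.067,"wx":0,"wy":0,"wz":0,"jaw":0.71},
  ],
)

```text
clock: 11.22
eef_pos: [561.1, -13.6, 60.9]
ee_rot: [3.14, -0.0, 1.379]
ft_force: [-1.0, -0.6, 0.0]
gripper_width: 66.0
grasp_force: 0.0
```

```bash
python3 - <<'E'
from h import *
go((560.5,-14.2,59.5,79))
E
```

```text
t 11.225 pos [561.1 -13.6  60.9] rpy [179.9  -0.   79. ] F [-1.  -0.6  0. ] w 66.0 g 0.0
{'tx': np.float64(-0.0009), 'ty': np.float64(-0.0006), 'tz': np.float64(0.0019), 'wx': np.float64(0.0005), 'wy': np.float64(-0.0001), 'wz': np.float64(0.0001)}
```

Request:
jog_arm(
  commands=[
    {"tx":0,"ty":0,"tz":0.002,"wx":0,"wy":0,"wz":0,"jaw":0.71},
    {"tx":0,"ty":0,"tz":0.002,"wx":0,"wy":0,"wz":0,"jaw":0.4},
    {"tx":0,"ty":0,"tz":0.002,"wx":0,"wy":0,"wz":0,"jaw":0.4},
    {"tx":0,"ty":0,"tz":0.002,"wx":0,"wy":0,"wz":0,"jaw":0.4},
    {"tx":0,"ty":0,"tz":0.002,"wx":0,"wy":0,"wz":0,"jaw":0.4},
  ],
  squeeze=15,
)

```text
clock: 11.85
eef_pos: [560.4, -13.5, 58.8]
ee_rot: [-3.141, 0.0, 1.379]
ft_force: [0.4, 0.2, 1.3]
gripper_width: 50.4
grasp_force: 15.0
```

Request:
jog_arm(
  commands=[
    {"tx":0,"ty":0,"tz":-0.01,"wx":0,"wy":0,"wz":0,"jaw":0.4},
    {"tx":0,"ty":0,"tz":-0.02,"wx":0,"wy":0,"wz":0,"jaw":0.4},
    {"tx":0,"ty":0,"tz":-0.035,"wx":0,"wy":0,"wz":0,"jaw":0.4},
    {"tx":0,"ty":0,"tz":-0.05,"wx":0,"wy":0,"wz":0,"jaw":0.4},
    {"tx":0,"ty":0,"tz":-0.075,"wx":0,"wy":0,"wz":0,"jaw":0.4},
    {"tx":0,"ty":0,"tz":-0.1,"wx":0,"wy":0,"wz":0,"jaw":0.4},
    {"tx":0,"ty":0,"tz":-0.1,"wx":0,"wy":0,"wz":0,"jaw":0.4},
    {"tx":0,"ty":0,"tz":-0.1,"wx":0,"wy":0,"wz":0,"jaw":0.4},
  ],
)

```text
clock: 12.85
eef_pos: [560.0, -13.3, 133.4]
ee_rot: [-3.141, 0.0, 1.379]
ft_force: [-0.5, 0.6, -1.9]
gripper_width: 50.4
grasp_force: 15.0
```

```bash
python3 - <<'E'
from h import *
go((525,-280,100,20),(525,-280,30,20))
E
```

```text
t 12.85 pos [560.  -13.3 133.4] rpy [-180.    0.   79.] F [-0.5  0.6 -1.9] w 50.4 g 15.0
{'tx': np.float64(-0.3579), 'ty': np.float64(0.0219), 'tz': np.float64(0.0446), 'wx': np.float64(-0.0002), 'wy': np.float64(0.0001), 'wz': np.float64(0.3279)}
{'tx': np.float64(-0.3579), 'ty': np.float64(0.022), 'tz': np.float64(0.1379), 'wx': np.float64(-0.0002), 'wy': np.float64(0.0001), 'wz': np.float64(0.3279)}
```

Request:
jog_arm(
  commands=[
    {"tx":-0.06,"ty":0.004,"tz":-0.01,"wx":0,"wy":0,"wz":0.05,"jaw":0.4},
    {"tx":-0.13,"ty":0.008,"tz":-0.01,"wx":0,"wy":0,"wz":0.105,"jaw":0.4},
    {"tx":-0.2,"ty":0.012,"tz":0,"wx":0,"wy":0,"wz":0.16,"jaw":0.4},
    {"tx":-0.27,"ty":0.016,"tz":0.02,"wx":0,"wy":0,"wz":0.215,"jaw":0.4},
    {"tx":-0.33,"ty":0.02,"tz":0.04,"wx":0,"wy":0,"wz":0.27,"jaw":0.4},
    {"tx":-0.357,"ty":0.022,"tz":0.045,"wx":0,"wy":0,"wz":0.328,"jaw":0.4},
    {"tx":-0.357,"ty":0.022,"tz":0.045,"wx":0,"wy":0,"wz":0.328,"jaw":0.4},
    {"tx":-0.357,"ty":0.022,"tz":0.045,"wx":0,"wy":0,"wz":0.328,"jaw":0.4},
  ],
)

```text
clock: 13.85
eef_pos: [526.0, -277.5, 99.4]
ee_rot: [-3.139, 0.0, 0.353]
ft_force: [-0.1, 0.4, -1.7]
gripper_width: 50.4
grasp_force: 15.0
```

```bash
python3 - <<'E'
from h import *
go((525,-280,29,20))
E
```

```text
t 13.85 pos [ 526.  -277.5   99.4] rpy [-179.9    0.    20.2] F [-0.1  0.4 -1.7] w 50.4 g 15.0
{'tx': np.float64(-0.0023), 'ty': np.float64(0.0029), 'tz': np.float64(0.0938), 'wx': np.float64(-0.0007), 'wy': np.float64(0.0), 'wz': np.float64(0.0013)}
```

Request:
jog_arm(
  commands=[
    {"tx":0,"ty":0,"tz":0.04,"wx":0,"wy":0,"wz":0,"jaw":0.4},
    {"tx":0,"ty":0,"tz":0.075,"wx":0,"wy":0,"wz":0,"jaw":0.4},
    {"tx":0,"ty":0,"tz":0.092,"wx":0,"wy":0,"wz":0,"jaw":0.4},
    {"tx":0,"ty":0,"tz":0.093,"wx":0,"wy":0,"wz":0,"jaw":0.4},
    {"tx":0,"ty":0,"tz":0.093,"wx":0,"wy":0,"wz":0,"jaw":0.4},
    {"tx":0,"ty":0,"tz":0.093,"wx":0,"wy":0,"wz":0,"jaw":0.7},
    {"tx":0,"ty":0,"tz":0.093,"wx":0,"wy":0,"wz":0,"jaw":0.7},
    {"tx":0,"ty":0,"tz":0.093,"wx":0,"wy":0,"wz":0,"jaw":0.7},
    {"tx":0,"ty":0,"tz":0.05,"wx":0,"wy":0,"wz":0,"jaw":0.7},
    {"tx":0,"ty":0,"tz":-0.03,"wx":0,"wy":0,"wz":0,"jaw":0.7},
    {"tx":0,"ty":0,"tz":-0.1,"wx":0,"wy":0,"wz":0,"jaw":0.7},
    {"tx":0,"ty":0,"tz":-0.1,"wx":0,"wy":0,"wz":0,"jaw":0.7},
  ],
)

```text
clock: 15.35
eef_pos: [527.7, -281.6, 179.8]
ee_rot: [3.134, -0.006, 0.348]
ft_force: [-0.0, -0.2, -0.3]
gripper_width: 65.0
grasp_force: 0.0
```

```bash
python3 - <<'E'
from h import *
c,im=cap('scene','w.png',(110,150,430,330),2.5)
go((574,54,150,-11))
E
```

```text
t 15.4 pos [ 526.4 -280.1  177. ] rpy [179.8  -0.2  20. ] F [ 0.5  0.5 -0.5] w 64.9 g 0.0
{'tx': np.float64(0.2117), 'ty': np.float64(-0.3971), 'tz': np.float64(0.0354), 'wx': np.float64(0.0007), 'wy': np.float64(-0.0012), 'wz': np.float64(0.1721)}
```

View pics/w.png

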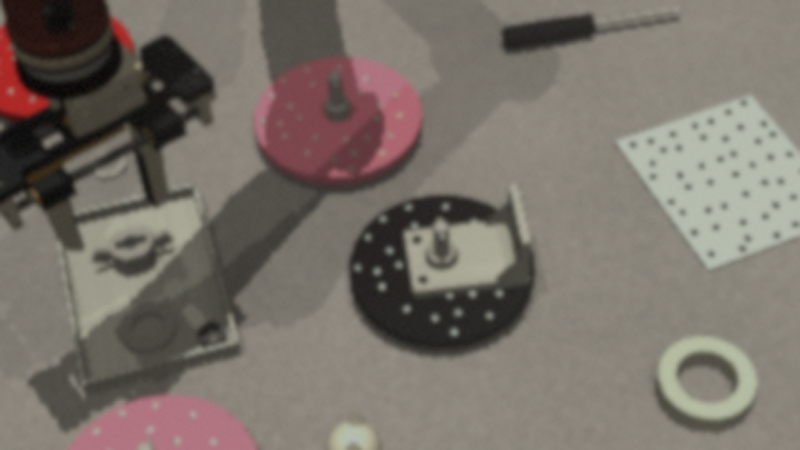

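The nut and washer lie in the tray, at (135,250) and (150,328), and the bracket is still on the stud. Next is the web grip.

Request:
jog_arm(
  commands=[
    {"tx":0.2117,"ty":-0.398,"tz":0.03,"wx":0,"wy":0,"wz":0.1721,"jaw":0.45},
    {"tx":0.2117,"ty":-0.398,"tz":0.03,"wx":0,"wy":0,"wz":0.1721,"jaw":0.45},
    {"tx":0.2117,"ty":-0.398,"tz":0.03,"wx":0,"wy":0,"wz":0.1721,"jaw":0.45},
    {"tx":0.2117,"ty":-0.398,"tz":0.03,"wx":0,"wy":0,"wz":0.1721,"jaw":0.45},
    {"tx":0.2117,"ty":-0.398,"tz":0.03,"wx":0,"wy":0,"wz":0.1721,"jaw":0.45},
    {"tx":0.2117,"ty":-0.398,"tz":0.03,"wx":0,"wy":0,"wz":0.1721,"jaw":0.45},
    {"tx":0.2117,"ty":-0.398,"tz":0.03,"wx":0,"wy":0,"wz":0.1721,"jaw":0.45},
    {"tx":0.2117,"ty":-0.398,"tz":0.03,"wx":0,"wy":0,"wz":0.1721,"jaw":0.45},
    {"tx":0.2117,"ty":-0.398,"tz":0.03,"wx":0,"wy":0,"wz":0.1721,"jaw":0.45},
    {"tx":0.2117,"ty":-0.398,"tz":0.03,"wx":0,"wy":0,"wz":0.1721,"jaw":0.45},
  ],
  squeeze=55,
)

```text
clock: 16.65
eef_pos: [572.8, 53.6, 152.7]
ee_rot: [3.141, -0.0, -0.195]
ft_force: [0.3, -0.7, -0.1]
gripper_width: 41.8
grasp_force: 0.0
```

```bash
python3 - <<'E'
from h import *
go((573.9,54.5,68.5,-11))
E
```

```text
t 16.65 pos [572.8  53.6 152.7] rpy [180.   -0.  -11.2] F [ 0.3 -0.7 -0.1] w 41.8 g 0.0
{'tx': np.float64(0.0012), 'ty': np.float64(-0.0015), 'tz': np.float64(0.1123), 'wx': np.float64(0.0001), 'wy': np.float64(-0.0001), 'wz': np.float64(-0.0009)}
```

Request:
jog_arm(
  commands=[
    {"tx":0.001,"ty":-0.001,"tz":0.05,"wx":0,"wy":0,"wz":0,"jaw":0.45},
    {"tx":0.001,"ty":-0.001,"tz":0.09,"wx":0,"wy":0,"wz":0,"jaw":0.45},
    {"tx":0.001,"ty":-0.001,"tz":0.1115,"wx":0,"wy":0,"wz":0,"jaw":0.45},
    {"tx":0.001,"ty":-0.001,"tz":0.1115,"wx":0,"wy":0,"wz":0,"jaw":0.45},
    {"tx":0.001,"ty":-0.001,"tz":0.1115,"wx":0,"wy":0,"wz":0,"jaw":0},
    {"tx":0.001,"ty":-0.001,"tz":0.1115,"wx":0,"wy":0,"wz":0,"jaw":0},
    {"tx":0.001,"ty":-0.001,"tz":0.1115,"wx":0,"wy":0,"wz":0,"jaw":0},
    {"tx":0.001,"ty":-0.001,"tz":0.1115,"wx":0,"wy":0,"wz":0,"jaw":0},
    {"tx":0.001,"ty":-0.001,"tz":0.1115,"wx":0,"wy":0,"wz":0,"jaw":0},
  ],
  squeeze=15,
)

```text
clock: 17.77
eef_pos: [573.9, 55.6, 69.3]
ee_rot: [3.142, -0.001, -0.192]
ft_force: [-1.0, -0.9, 3.4]
gripper_width: 8.1
grasp_force: 15.0
```

Request:
jog_arm(
  commands=[
    {"tx":0,"ty":0,"tz":0,"wx":0,"wy":0,"wz":0,"jaw":0},
    {"tx":0,"ty":0,"tz":0,"wx":0,"wy":0,"wz":0,"jaw":0},
    {"tx":0,"ty":0,"tz":0,"wx":0,"wy":0,"wz":0,"jaw":0},
  ],
  squeeze=55,
)

```text
clock: 18.15
eef_pos: [573.9, 55.6, 69.3]
ee_rot: [3.141, -0.001, -0.192]
ft_force: [-2.5, -0.6, 4.9]
gripper_width: 7.8
grasp_force: 55.0
```

Width 7.8 mm matches the web. I'll lift slowly.

Request:
jog_arm(
  commands=[
    {"tx":0,"ty":0,"tz":-0.006,"wx":0,"wy":0,"wz":0,"jaw":0},
    {"tx":0,"ty":0,"tz":-0.014,"wx":0,"wy":0,"wz":0,"jaw":0},
    {"tx":0,"ty":0,"tz":-0.022,"wx":0,"wy":0,"wz":0,"jaw":0},
    {"tx":0,"ty":0,"tz":-0.03,"wx":0,"wy":0,"wz":0,"jaw":0},
    {"tx":0,"ty":0,"tz":-0.03,"wx":0,"wy":0,"wz":0,"jaw":0},
  ],
)

```text
clock: 18.77
eef_pos: [574.2, 55.9, 91.9]
ee_rot: [-3.141, -0.001, -0.192]
ft_force: [0.0, 0.2, -3.8]
gripper_width: 7.6
grasp_force: 55.0
```

Request:
jog_arm(
  commands=[
    {"tx":0,"ty":0,"tz":-0.012,"wx":0,"wy":0,"wz":0,"jaw":0},
    {"tx":0,"ty":0,"tz":-0.024,"wx":0,"wy":0,"wz":0,"jaw":0},
    {"tx":0,"ty":0,"tz":-0.038,"wx":0,"wy":0,"wz":0,"jaw":0},
    {"tx":0,"ty":0,"tz":-0.052,"wx":0,"wy":0,"wz":0,"jaw":0},
    {"tx":0,"ty":0,"tz":-0.07,"wx":0,"wy":0,"wz":0,"jaw":0},
    {"tx":0,"ty":0,"tz":-0.085,"wx":0,"wy":0,"wz":0,"jaw":0},
    {"tx":0,"ty":0,"tz":-0.085,"wx":0,"wy":0,"wz":0,"jaw":0},
  ],
)

```text
clock: 19.65
eef_pos: [574.5, 55.7, 156.3]
ee_rot: [-3.141, -0.002, -0.192]
ft_force: [0.3, -0.2, -4.1]
gripper_width: 7.4
grasp_force: 55.0
```

```bash
python3 - <<'E'
from h import *
c,im=cap('scene','b.png',(200,120,440,300),3)
go((547.6,337.4,110,-11))
E
```

```text
t 19.7 pos [573.9  55.9 155.5] rpy [-180.   -0.  -11.] F [ 0.   0.  -2.8] w 7.5 g 55.0
{'tx': np.float64(-0.1061), 'ty': np.float64(-0.3617), 'tz': np.float64(0.0607), 'wx': np.float64(-0.0001), 'wy': np.float64(-0.0002), 'wz': np.float64(0.0)}
```

View pics/b.png

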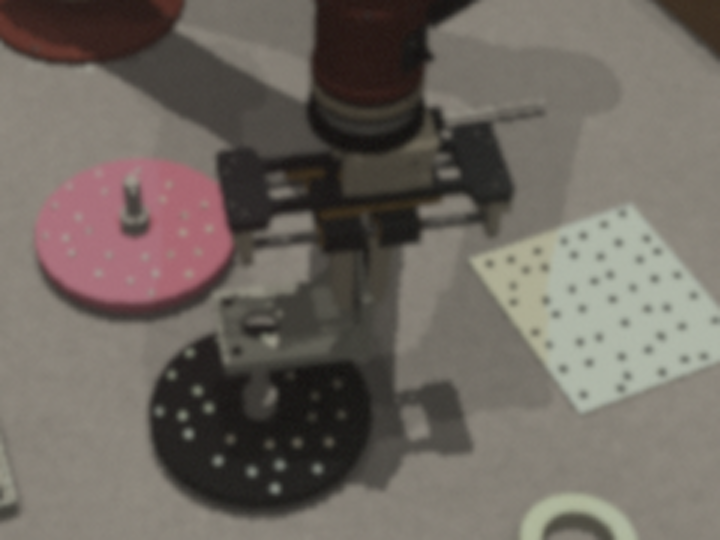

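The bracket hangs level, clear of the stud at (258,390). I'll carry it to the mat.

Request:
jog_arm(
  commands=[
    {"tx":-0.01,"ty":-0.035,"tz":0,"wx":0,"wy":0,"wz":0,"jaw":0},
    {"tx":-0.025,"ty":-0.085,"tz":0,"wx":0,"wy":0,"wz":0,"jaw":0},
    {"tx":-0.042,"ty":-0.14,"tz":0,"wx":0,"wy":0,"wz":0,"jaw":0},
    {"tx":-0.058,"ty":-0.195,"tz":0,"wx":0,"wy":0,"wz":0,"jaw":0},
    {"tx":-0.074,"ty":-0.25,"tz":0.015,"wx":0,"wy":0,"wz":0,"jaw":0},
    {"tx":-0.089,"ty":-0.3,"tz":0.03,"wx":0,"wy":0,"wz":0,"jaw":0},
    {"tx":-0.1,"ty":-0.34,"tz":0.045,"wx":0,"wy":0,"wz":0,"jaw":0},
    {"tx":-0.106,"ty":-0.3617,"tz":0.06,"wx":0,"wy":0,"wz":0,"jaw":0},
    {"tx":-0.106,"ty":-0.3617,"tz":0.075,"wx":0,"wy":0,"wz":0,"jaw":0},
    {"tx":-0.106,"ty":-0.3617,"tz":0.09,"wx":0,"wy":0,"wz":0,"jaw":0},
    {"tx":-0.106,"ty":-0.3617,"tz":0.1,"wx":0,"wy":0,"wz":0,"jaw":0},
    {"tx":-0.106,"ty":-0.3617,"tz":0.1,"wx":0,"wy":0,"wz":0,"jaw":0},
  ],
)

```text
clock: 21.2
eef_pos: [547.5, 336.1, 79.6]
ee_rot: [3.141, 0.001, -0.194]
ft_force: [0.3, 0.7, -3.0]
gripper_width: 7.6
grasp_force: 55.0
```

```bash
python3 - <<'E'
from h import *
c,im=cap('scene','m.png',(270,110,470,270),3.5)
go((547.6,337.4,48.5,-11))
E
```

```text
t 21.25 pos [547.8 336.5  80.1] rpy [180.    0.  -11.1] F [ 0.7 -0.5 -3.7] w 7.9 g 55.0
{'tx': np.float64(-0.0005), 'ty': np.float64(-0.0011), 'tz': np.float64(0.0422), 'wx': np.float64(0.0001), 'wy': np.float64(0.0), 'wz': np.float64(-0.0004)}
```

View pics/m.png

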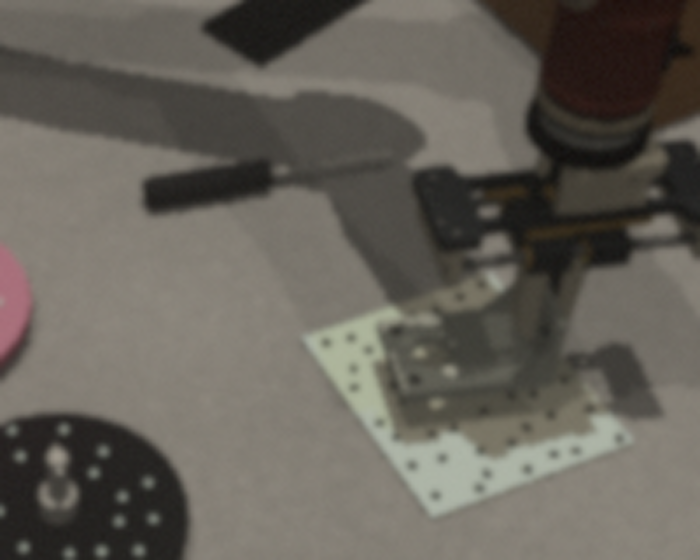

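The bracket is over the mat (flange at about (450,365), 30 mm up). I'll lower slowly while watching the force.

Request:
jog_arm(
  commands=[
    {"tx":0,"ty":0,"tz":0.012,"wx":0,"wy":0,"wz":0,"jaw":0},
    {"tx":0,"ty":0,"tz":0.024,"wx":0,"wy":0,"wz":0,"jaw":0},
    {"tx":0,"ty":0,"tz":0.034,"wx":0,"wy":0,"wz":0,"jaw":0},
    {"tx":0,"ty":0,"tz":0.038,"wx":0,"wy":0,"wz":0,"jaw":0},
    {"tx":0,"ty":0,"tz":0.04,"wx":0,"wy":0,"wz":0,"jaw":0},
    {"tx":0,"ty":0,"tz":0.04,"wx":0,"wy":0,"wz":0,"jaw":0},
  ],
)

```text
clock: 22.0
eef_pos: [547.6, 337.4, 50.2]
ee_rot: [-3.142, -0.0, -0.192]
ft_force: [-0.5, -1.2, -2.2]
gripper_width: 7.7
grasp_force: 55.0
```

Request:
jog_arm(
  commands=[
    {"tx":0,"ty":0,"tz":0.0013,"wx":0,"wy":0,"wz":0,"jaw":0},
    {"tx":0,"ty":0,"tz":0.002,"wx":0,"wy":0,"wz":0,"jaw":0},
    {"tx":0,"ty":0,"tz":0.002,"wx":0,"wy":0,"wz":0,"jaw":0},
  ],
)

```text
clock: 22.38
eef_pos: [547.5, 337.4, 48.6]
ee_rot: [3.142, 0.0, -0.192]
ft_force: [0.7, -0.2, -4.0]
gripper_width: 7.8
grasp_force: 55.0
```

Request:
jog_arm(
  commands=[
    {"tx":0,"ty":0,"tz":0.0013,"wx":0,"wy":0,"wz":0,"jaw":0},
    {"tx":0,"ty":0,"tz":0.0013,"wx":0,"wy":0,"wz":0,"jaw":0},
    {"tx":0,"ty":0,"tz":0.0013,"wx":0,"wy":0,"wz":0,"jaw":0},
  ],
)

```text
clock: 22.75
eef_pos: [547.6, 337.4, 48.3]
ee_rot: [-3.141, -0.0, -0.192]
ft_force: [-2.8, 0.6, 3.9]
gripper_width: 7.5
grasp_force: 55.0
```

Touchdown: the vertical force rose from -4.0 N to +3.9 N. I'll release and retreat upward.

Request:
jog_arm(
  commands=[
    {"tx":0,"ty":0,"tz":0,"wx":0,"wy":0,"wz":0,"jaw":0.15},
    {"tx":0,"ty":0,"tz":0,"wx":0,"wy":0,"wz":0,"jaw":0.35},
    {"tx":0,"ty":0,"tz":0,"wx":0,"wy":0,"wz":0,"jaw":0.35},
    {"tx":0,"ty":0,"tz":0,"wx":0,"wy":0,"wz":0,"jaw":0.35},
    {"tx":0,"ty":0,"tz":-0.03,"wx":0,"wy":0,"wz":0,"jaw":0.35},
    {"tx":0,"ty":0,"tz":-0.08,"wx":0,"wy":0,"wz":0,"jaw":0.35},
    {"tx":0,"ty":0,"tz":-0.15,"wx":0,"wy":0,"wz":0,"jaw":0.35},
    {"tx":0,"ty":0,"tz":-0.22,"wx":0,"wy":0,"wz":0,"jaw":0.35},
    {"tx":0,"ty":0,"tz":-0.22,"wx":0,"wy":0,"wz":0,"jaw":0.35},
    {"tx":0,"ty":0,"tz":-0.22,"wx":0,"wy":0,"wz":0,"jaw":0.35},
  ],
  squeeze=10,
)

```text
clock: 24.0
eef_pos: [547.2, 337.3, 213.3]
ee_rot: [-3.141, 0.0, -0.192]
ft_force: [-1.1, -0.2, -0.4]
gripper_width: 33.1
grasp_force: 0.0
```

```bash
python3 - <<'E'
from h import *
cap('scene','f.png',(110,110,470,330),2.2)
E
```

```text
(no output)
```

View pics/f.png

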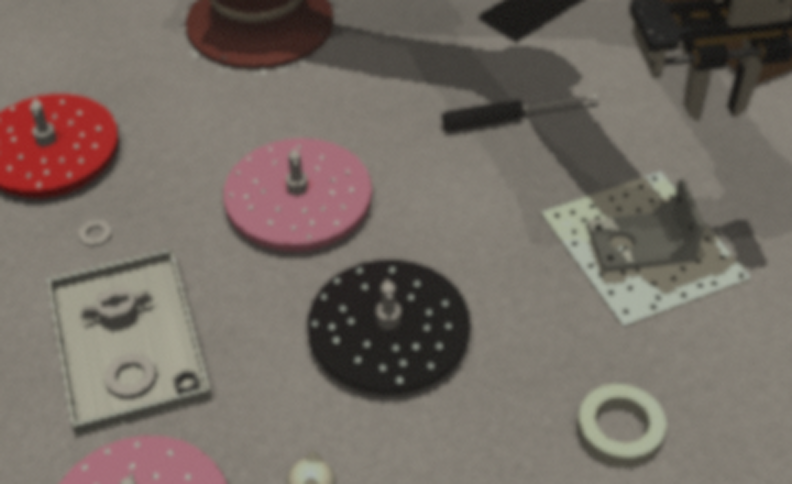

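The bracket stands upright in the middle of the mat at about (645,240). The nut (118,310) and washer (130,375) are in the tray, and the gripper is clear.

```bash
python3 -c "
from workcell import workorder
print(workorder.sign_off())"
```

```text
the job is handed in; nothing more can be done
None
```

The job is handed in at about 24 s of the 72 s allowed: the wing nut and big washer are in the tray and the bracket stands upright near the middle of the mat, as the last picture shows, though sign-off returned no verdict.

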